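# Refit the hotplate's control knob

### The job

The black control knob has come off the small hotplate. Put it back: turn it so that its white pointer matches the flat of the D-shaped spindle, and push it down onto the spindle until it snaps fully home. Leave the white knob where it is; it belongs to another machine.

Things in the scene. Friction and masses are not known exactly. Their poses are not given: they have to be found in the camera images.
- black_knob_mid (a point): Centre of the loose black knob, 22 mm above its underside; it stands bore-down. 56 (x) x 38 (y) x 44 mm tall, 60 g; grip its two flat sides at y = +-19 mm. x: along the white pointer on its top, z up. D-shaped bore from below: 21.6 mm across, 26 mm deep, flat wall on the pointer side (+x) 4.4 mm from the axis, mouth flared to 31 mm over the lowest 7 mm.
- spindle_tip (a point): Top centre of the hotplate's upright steel D-spindle, 18 mm thick, top 7 mm tapered, z up. Its flat (3 mm off axis) faces +x, as does the white dot on its black washer, 24 mm below this point. Knob home: on the washer, pointer along +x, centre 2 mm below this point. It can turn, stiffly (0.06 N m). Two sprung catches resist the last 10 mm of push with about 10 N, then snap.
- hotplate: Fixed low aluminium hotplate, 160 (x) x 280 (y) mm, its top 45 mm above the worktop. Dark round cooking plate, 132 mm wide, 10 mm high, centred 55 mm to the +y side; the spindle stands 90 mm to the -y side. Origin: centre of its underside, on the worktop; x points away from the robot at zero yaw, z up.
- white_knob_mid (a point): A white knob of the same outer size with a black pointer line, standing loose on the worktop: to be left alone. The point is its centre, 22 mm above the worktop.
Mind the look-alikes: they are no part of the job. What is shaped like the part that bears black_knob_mid but green, orange or turquoise is not meant.

How it is judged:
At the end, for the whole second after the job is handed in: The black knob is snapped home on the spindle: within 2 mm of its full depth, within 5 mm of the spindle's axis, upright within 7 degrees, its pointer within 17 degrees of the flat's direction (z of black_knob_mid in the frame of spindle_tip below 0 m and horizontal distance between black_knob_mid and spindle_tip below 0.005 m and angle between the x axis of black_knob_mid and the x axis of spindle_tip, either way round below 0.3 rad and angle between black_knob_mid's own z axis and vertical below 0.12 rad); the robot touches nothing.
It fails at once if the white knob is pushed or carried more than 30 mm (distance of white_knob_mid from where it was at the start of the episode above 0.03 m).
It also fails if it takes over 34 s, if anything falls off the work surface, if the arm or the gripper's body presses on something with over 40 N, if the wrist force passes 120 N, or if a joint passes its speed limit or range.

### The arm

A 7-joint arm with a two-finger parallel gripper is mounted at the origin on a cart in front of the work surface, level with it; the furniture and walls round the work are solid. World frame = base frame: x ahead of the robot, y to its left, z up, the work surface at z = 0. Lengths are in m, angles in rad, forces in N, time in s.
With the tool pointing down it reaches from about 0.425 to 0.925 m from the base axis. Payload 6.8 kg.
Tool frame: the origin (TCP) lies at the very end of the fingers, on their centre line; the grasp point (between the pads) lies bot.hold_point_z behind it (bot.hold_point_z is the distance from the TCP to the grasp point, in m); x points along the fingers, z is the direction in which the jaws open and shut, and the axes are right-handed (so a half turn about x gives the same grasp; the last joint's range is limited). The gripper opens to 85 mm and grips with 20 to 120 N. Pads are 22 mm wide; open, the fingers measure 114 mm over their backs; the gripper's body (76 mm by 85 mm) begins 54 mm behind the grasp point. The pads swing forward as they close: fully open they stand 13 mm farther back than shut.
Start: joints at [1.171, 0.477, 0.022, 1.555, -0.011, 1.109, -0.083], TCP at [0.194, -0.646, 0.231] pointing down, gripper open.
Joint ranges: [-2.96, 2.96], [-0.34, 2.1], [-1.41, 1.46], [0.24, 2.44], [-1.37, 4.51], [0.17, 1.92], [-2.96, 2.96]. Speed limits (rad/s): [2.39, 2.39, 3.14, 3.14, 3.14, 3.14, 3.14].

### API

Orientations are given as a unit quaternion [w, x, y, z].
In Python, from station import bot gives the robot as it stands.
- The arm moves only by the tool drive_tool, never from a script. Its arguments are lists of equal length, an entry for each row: "slide": the shift along the world's x, y, z in mm, a list of three; "turn": the turn, a rotation vector about the world's x, y, z in rad, a list of three; "gripper": the opening, from 0 (shut) to 1 (fully open). A call has 1 to 10 rows; each row is the pose to reach, as a shift and turn from the pose measured when the call began; what a row does not reach only later rows make up. A row lasts 1/10 s, in which the tool goes at most 50 mm and 8.59 degrees, less where a joint would pass 70% of its speed; a pose out of reach is approached as far as the arm can. A call with a gripper value outside its range is refused whole. The fingers move at their own pace and stop on an object; "squeeze" is the grip in N (left out, the last holds). Time passes only in rows, so rows that repeat a pose let the fingers close. It gives the time, the measured TCP pose, the force and the opening at its end, in the units of the state.
- bot.get_obs(): the state, without advancing time (a new reading comes with each control period).
- bot.read_camera(name): name is "scene" or "top"; returns a dict with "color" (400x640x3 uint8, red, green, blue), "fovy" (degrees; the focal length in pixels is half the picture's height over the tangent of half this angle, whatever the lens; pixels are square), "cx", "cy" (the principal point, pixels), "dist_coeffs" ([k1, k2, p1, p2, k3] as OpenCV has them; the pictures are not rectified), "R" (3x3) and "t" (3): a world point X has camera coordinates R X + t. Camera axes: x right, y down, z forward; pixel columns grow to the right and rows downward; lengths in m; the calibration is good to about 2 mm. A picture is of the moment at which its call begins. There is no depth.
- bot.hand_in(): hands the job in, once; it reports no verdict.
The state is a dict: "t": time; "q": joint angles; "joint_vel": joint speeds; "joint_torque": joint torques, N m; "eef_pos": TCP position; "tool_rot": TCP orientation; "contact_force": force on the tool from outside, world axes, zero at the start; "torque": the same for the moment, N m; "gripper_width": opening from 0.0 (shut) to 1.0 (fully open).
Only numpy, scipy, OpenCV 4.12 (cv2) and the standard library are available. Lean on these libraries where they do the work, as an engineer would, in place of code of your own. Each camera call takes 0.05 s, during which the arm holds its last target.

## Working session

There is one attempt and no reset: what is moved stays moved. The work goes in short steps, Python scripts to look and compute and a tool call to move; the robot and the scene stay as the last step left them, time stands still between calls to the robot, and variables do not carry over. Pictures are saved under pics/ and viewed, and the job is handed in when it is done.

Besides the shell and the picture viewer there is one more tool, called as name(argument=value, ...) on one line, values as JSON. drive_tool: Moves the arm, as the interface text tells. Its arguments: {"type":"object","properties":{"slide":{"type":"array"},"turn":{"type":"array"},"gripper":{"type":"array"},"squeeze":{"type":"number"}},"required":["slide","turn","gripper"]}

```bash
mkdir -p pics; ls; python3 - <<'E'
from station import bot
import cv2,pickle
d={}
for n in("scene","top"):
    c=bot.read_camera(n); d[n]=c
    cv2.imwrite(f"pics/{n}0.png",c["color"][:,:,::-1]); print(n,c["fovy"],c["cx"],c["cy"],c["dist_coeffs"],c["R"],c["t"])
pickle.dump(d,open("c0.pkl","wb"))
print(bot.get_obs(),bot.hold_point_z)
E
```

```text
pics
scene 43.66041710893067 328.2322252357227 204.5899718463413 [-0.08067792  0.          0.          0.          0.        ] [[-0.8885232  -0.45854389  0.01624867]
 [-0.36171028  0.67822108 -0.63967324]
 [ 0.28229806 -0.57424182 -0.7684752 ]] [0.39012552 0.212793   1.16961633]
top 47.58503216319596 310.8083387645883 198.25695688779945 [-0.12363359  0.          0.          0.          0.        ] [[ 0.02029244 -0.99975212  0.0091604 ]
 [-0.99434127 -0.02113653 -0.10410903]
 [ 0.10427685 -0.00699594 -0.9945237 ]] [-0.01581466  0.46999528  1.06546617]
{'t': 0.1, 'q': array([ 1.17089639,  0.47772488,  0.0223292 ,  1.5563421 , -0.01149216,
        1.10934578, -0.08312106]), 'joint_vel': array([ 0.00103435, -0.00038762, -0.00171936, -0.00233532, -0.00088169,
       -0.00106764,  0.00055107]), 'joint_torque': array([ 4.77766778e-03, -5.97757030e+01,  1.61354240e+00, -2.81953937e+01,
        1.27327902e-02,  4.99716887e-03, -1.04128017e-05]), 'eef_pos': array([ 0.1940192 , -0.64594571,  0.23042214]), 'tool_rot': array([ 0.56687705,  0.42231276,  0.56788704, -0.42167127]), 'contact_force': array([-0.08079192,  0.67546428, -0.54855644]), 'torque': array([ 0.00408575, -0.03310272,  0.00347347]), 'gripper_width': 1.0027421233434266} 0.0187
```

View pics/scene0.png

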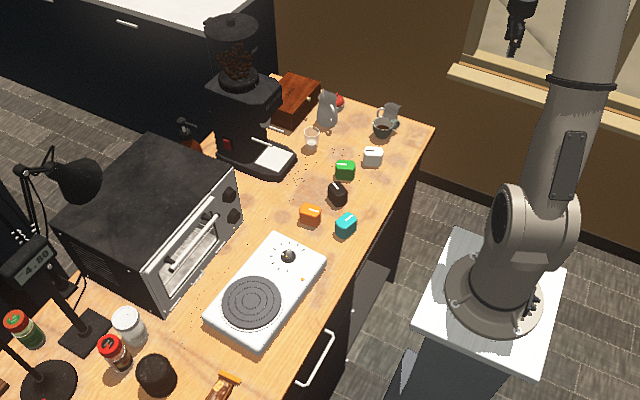

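View pics/top0.png

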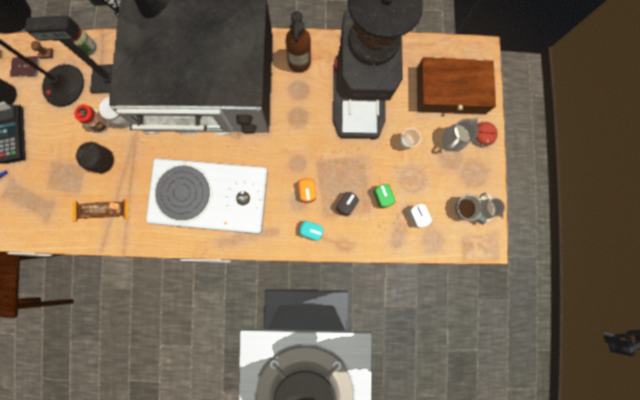

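Candidates (top view): black knob (347,203), orange (307,190), green (384,195), turquoise (311,230), white (420,215), and a black jar at (95,157). The black one at (347,203), which is (337,194) in the scene view, fits the description. Checking it in close crops.

```bash
python3 - <<'E'
import cv2,pickle,numpy as np
d=pickle.load(open("c0.pkl","rb"))
def crop(n,x,y,r,k): 
    im=d[n]["color"][y-r:y+r,x-r:x+r,::-1]; return cv2.resize(im,(380,280*0+380),interpolation=cv2.INTER_CUBIC)
a=np.hstack([crop("top",347,203,20,1),crop("scene",337,194,20,1)])
b=np.hstack([crop("top",243,198,20,1),crop("scene",289,256,20,1)])
cv2.imwrite("pics/cropk.png",a);cv2.imwrite("pics/crops.png",b)
E
```

```text
(no output)
```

View pics/cropk.png

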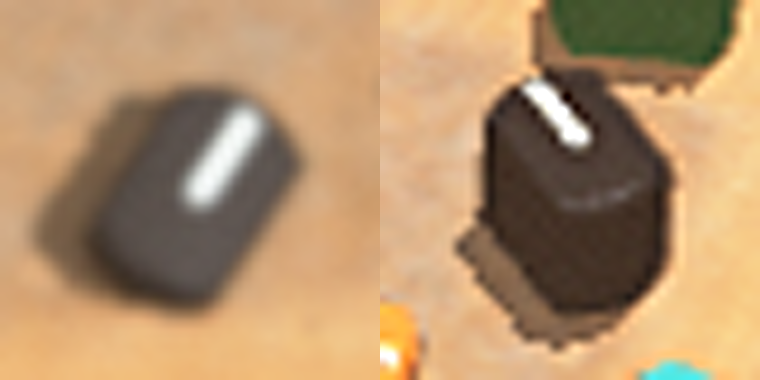

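View pics/crops.png

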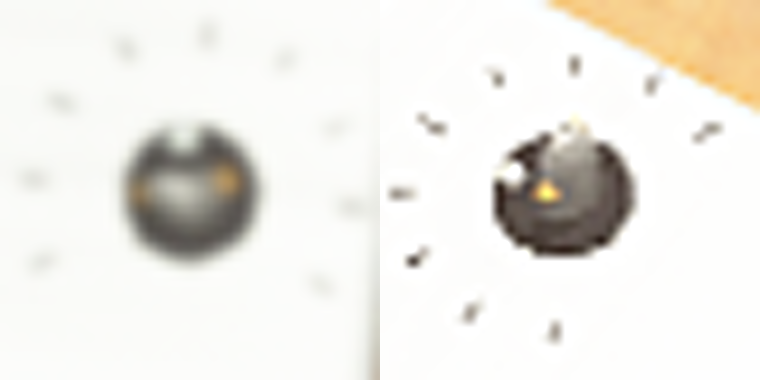

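Black knob confirmed (top view). Its white pointer runs from about the centre (347.5,204.5) toward +x/-y (353,194.8). The spindle washer is at about (243,198.5), with its white dot at about (242.3,192.7). Now measuring.

```bash
cat > h.py <<'E'
import cv2,pickle,numpy as np
from scipy.optimize import minimize,least_squares
def K(c):
    f=200/np.tan(np.radians(c["fovy"])/2); return np.array([[f,0,c["cx"]],[0,f,c["cy"]],[0,0,1.]])
def proj(c,X):
    r,_=cv2.Rodrigues(np.array(c["R"])); return cv2.projectPoints(np.asarray(X,float).reshape(-1,1,3),r,np.array(c["t"]),K(c),np.array(c["dist_coeffs"]))[0][:,0]
def ray(c,p,z):
    u=cv2.undistortPoints(np.array(p,float).reshape(1,1,2),K(c),np.array(c["dist_coeffs"]))[0,0]
    R=np.array(c["R"]);o=-R.T@c["t"];v=R.T@np.array([u[0],u[1],1]);s=(z-o[2])/v[2];return o+s*v
E
python3 - <<'E'
from h import *
d=pickle.load(open("c0.pkl","rb"))
# knob silhouette fit
a=np.linspace(0,2*np.pi,73);ol=np.c_[28*np.cos(a),np.clip(28*np.sin(a),-19,19)]/1000
def hull(c,p,S=8):
    cs,sn=np.cos(p[2]),np.sin(p[2]);xy=ol@np.array([[cs,sn],[-sn,cs]])+p[:2]
    P=np.vstack([np.c_[xy,np.full(73,z)] for z in(0,.044)])
    return cv2.convexHull(proj(c,P).astype(np.float32))[:,0]
M={}
for n,(x,y) in dict(top=(347,203),scene=(337,194)).items():
    c=d[n];g=c["color"][y-22:y+22,x-22:x+22].astype(int)
    g=cv2.resize(g.astype(np.uint8),None,fx=8,fy=8,interpolation=cv2.INTER_LINEAR).astype(int)
    sat=g.max(2)-g.min(2)
    m=(g.max(2)<115)&(sat<40 )
    m=m.astype(np.uint8)
    k,l,s,_=cv2.connectedComponentsWithStats(m); l0=l[176,160] if 0 else 1+np.argmax(s[1:,4]); m=(l==l0).astype(np.uint8)
    cs,_=cv2.findContours(m,0,1);m=cv2.drawContours(m*0,cs,-1,1,-1)
    M[n]=(m,x-22,y-22); cv2.imwrite(f"pics/m_{n}.png",m*255)
def cost(p,ns=("top","scene")):
    t=0
    for n in ns:
        m,x0,y0=M[n];h=hull(d[n],p);h=(h-[x0,y0]+.5)*8-.5
        r=cv2.fillPoly(m*0,[np.round(h*16).astype(np.int32)],1,shift=4); t+=(r!=m).sum()/m.sum()
    return t
a0=ray(d["top"],(347.5,204.5),.044);b0=ray(d["top"],(353,194.8),.044);print("ptr top",a0,b0,np.degrees(np.arctan2(*(b0-a0)[1::-1])))
for n in [("top","scene"),("top",),("scene",)]:
    best=min((minimize(cost,[a0[0],a0[1],np.radians(y)],args=(n,),method="Nelder-Mead",options=dict(initial_simplex=[[a0[0]+i,a0[1]+j,np.radians(y+k)] for i,j,k in((-.01,-.01,-8),(.01,0,0),(0,.01,0),(0,0,10))])) for y in(-45,-30,-15)),key=lambda r:r.fun)
    print(n,best.x[:2],np.degrees(best.x[2]),best.fun)
# spindle
for z in(.045,.048):
  w=ray(d["top"],(243-20+190/9.5-.5,198-20+195/9.5-.5),z);q=ray(d["top"],(243-20+183/9.5-.5,198-20+140/9.5-.5),z)
  w2=ray(d["scene"],(289-20+(562-380)/9.5-.5,256-20+195/9.5-.5),z);q2=ray(d["scene"],(289-20+(512-380)/9.5-.5,256-20+172/9.5-.5),z)
  print(z,w[:2],q[:2],np.degrees(np.arctan2(*(q-w)[1::-1])),"scene",w2[:2],q2[:2],np.degrees(np.arctan2(*(q2-w2)[1::-1])))
# hotplate top corners in top view
E
```

```text
ptr top [ 0.45521603 -0.09280336  0.044     ] [ 0.47853483 -0.10557461  0.044     ] -28.70864386639854
('top', 'scene') [ 0.45896157 -0.09005919] -33.34007092386765 0.5963054986248629
('top',) [ 0.46016328 -0.09061428] -33.34564162281243 0.4028968713789108
('scene',) [ 0.45977885 -0.0897342 ] -40.87285912094209 0.17729934398802447
0.045 [0.46520336 0.15537565] [0.47892444 0.15762425] 9.30684107124414 scene [0.46682746 0.15667455] [0.48129649 0.15657717] -0.38559115791687815
0.048 [0.46489693 0.15494189] [0.47857931 0.15718415] 9.306841071244062 scene [0.46568858 0.15835064] [0.48011348 0.15825357] -0.385591157916326
```

```bash
python3 - <<'E'
from h import *
d=pickle.load(open("c0.pkl","rb"))
a=[]
for n in("top","scene"):
    a.append(cv2.imread(f"pics/m_{n}.png"))
cv2.imwrite("pics/masks.png",np.hstack(a))
g=d["top"]["color"];print(g[203,330:365].tolist())
g=d["top"]["color"];print(g[212,330:365].tolist())
# washer / dot in top: intensities
print(g[189:208,234:254].min(2))
print(d["scene"]["color"][246:268,278:300].min(2))
E
```

```text
[[204, 160, 120], [187, 148, 111], [159, 127, 95], [135, 105, 79], [122, 95, 71], [117, 94, 72], [112, 90, 69], [103, 84, 63], [92, 76, 62], [82, 72, 63], [86, 78, 72], [87, 78, 73], [88, 79, 74], [91, 83, 76], [92, 83, 77], [104, 97, 92], [151, 150, 146], [212, 215, 212], [229, 232, 231], [194, 196, 195], [136, 134, 133], [102, 96, 91], [92, 83, 79], [95, 85, 81], [94, 85, 79], [95, 83, 77], [119, 98, 82], [159, 127, 98], [194, 155, 119], [206, 167, 128], [214, 174, 134], [212, 170, 129], [211, 165, 120], [208, 161, 115], [205, 159, 113]]
[[221, 173, 125], [221, 172, 127], [206, 162, 118], [179, 139, 101], [147, 112, 82], [132, 101, 75], [117, 92, 65], [101, 78, 56], [85, 64, 47], [70, 53, 39], [63, 50, 38], [65, 53, 45], [67, 57, 49], [75, 64, 57], [80, 71, 65], [86, 79, 72], [91, 83, 79], [93, 84, 80], [93, 84, 79], [92, 81, 75], [115, 97, 81], [154, 122, 94], [190, 150, 112], [208, 164, 122], [216, 171, 127], [218, 171, 126], [220, 171, 124], [220, 172, 122], [220, 171, 123], [220, 169, 121], [221, 171, 123], [221, 170, 122], [220, 171, 122], [220, 169, 121], [220, 169, 122]]
[[2
[... 2959 characters left out ...]
9  85  78  75  70  83 225 255
  255 253 253 253]
 [252 253 255 255 255  75  50  49  60  81  78  78  72  57  43 176 255 255
  254 253 253 252]
 [252 252 252 254 255 255 239  72  59  42  36  47  82 179 255 255 255 254
  253 253 253 253]
 [252 252 251 251 253 255 255 255 255 255 255 255 255 255 255 255 254 253
  253 252 252 253]
 [252 251 252 252 252 254 255 255 255 255 255 255 255 255 254 253 253 253
  253 252 253 253]
 [251 251 251 252 252 253 252 253 253 253 253 252 253 253 253 253 253 252
  252 253 253 252]
 [253 253 252 253 253 252 253 253 253 253 252 252 253 253 253 253 252 252
  253 253 253 253]
 [255 236 255 253 252 253 253 253 252 253 252 253 253 253 253 252 252 253
  253 253 253 253]]
```

View pics/masks.png

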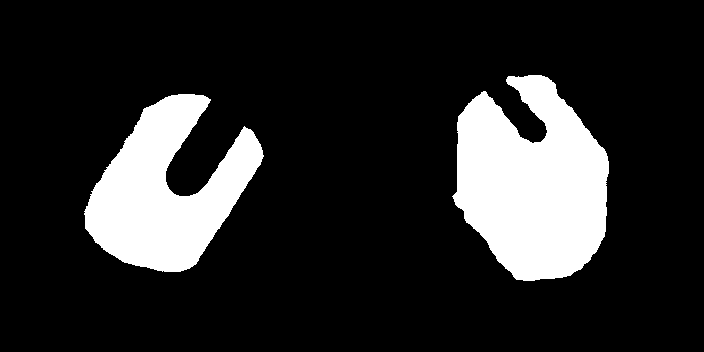

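```bash
cat > k.py <<'E'
from h import *
a=np.linspace(0,2*np.pi,73);ol=np.c_[28*np.cos(a),np.clip(28*np.sin(a),-19,19)]/1000
def hull(c,p,z0=0):
    cs,sn=np.cos(p[2]),np.sin(p[2]);xy=ol@np.array([[cs,sn],[-sn,cs]])+p[:2]
    P=np.vstack([np.c_[xy,np.full(73,z)] for z in(z0,z0+.044)])
    return cv2.convexHull(proj(c,P).astype(np.float32))[:,0]
def mask(c,x,y,th):
    g=cv2.resize(c["color"][y-22:y+22,x-22:x+22],None,fx=8,fy=8,interpolation=cv2.INTER_LINEAR).astype(float)
    m=((g.max(2)-g.min(2))/(g.max(2)+1)<th).astype(np.uint8)
    m=cv2.morphologyEx(m,cv2.MORPH_OPEN,np.ones((25,25)))
    k,l,s,_=cv2.connectedComponentsWithStats(m); m=(l==1+np.argmax(s[1:,4])).astype(np.uint8)
    cs,_=cv2.findContours(m,0,1);h=cv2.convexHull(max(cs,key=len));return cv2.fillPoly(m*0,[h],1)
E
python3 - <<'E'
from k import *
d=pickle.load(open("c0.pkl","rb"))
M={};pos=dict(top=(347,203),scene=(337,194))
for n,th in(("top",.27),("scene",.4)):
    M[n]=(mask(d[n],*pos[n],th),pos[n][0]-22,pos[n][1]-22)
def cost(p,ns):
    t=0
    for n in ns:
        m,x0,y0=M[n];h=(hull(d[n],p)-[x0,y0]+.5)*8-.5
        r=cv2.fillPoly(m*0,[np.round(h*16).astype(np.int32)],1,shift=4); t+=(r!=m).sum()/m.sum()
    return t
for n in [("top","scene"),("top",),("scene",)]:
    best=min((minimize(cost,[.458,-.092,0],args=(n,),method="Nelder-Mead",options=dict(initial_simplex=[[.458+i,-.092+j,np.radians(y+k)] for i,j,k in((-.01,-.01,-8),(.01,0,0),(0,.01,0),(0,0,10))])) for y in(-45,-30,-15)),key=lambda r:r.fun)
    print(n,best.x[:2],np.degrees(best.x[2]),best.fun)
    if len(n)==2:B=best.x
o=[]
for n in M:
    m,x0,y0=M[n];im=cv2.resize(d[n]["color"][y0:y0+44,x0:x0+44,::-1],None,fx=8,fy=8)
    cs,_=cv2.findContours(m,0,1);cv2.drawContours(im,cs,-1,(0,255,0),1)
    cv2.polylines(im,[np.round((hull(d[n],B)-[x0,y0]+.5)*8-.5).astype(np.int32)],True,(255,0,255),1);o.append(im)
cv2.imwrite("pics/fit.png",np.hstack(o))
# washer
z=.047
def edges(c,cen):
    g=c["color"].min(2).astype(np.float32);out=[]
    for t in np.radians(np.arange(0,360,6)):
        r=np.arange(11,3,-.1);xs=cen[0]+r*np.cos(t);ys=cen[1]+r*np.sin(t)
        v=cv2.remap(g,xs.astype(np.float32)[None],ys.astype(np.float32)[None],cv2.INTER_LINEAR)[0]
        i=np.argmax(v<165)
        if i: out.append((xs[i],ys[i]))
    return np.array(out)
E={n:edges(d[n],p) for n,p in dict(top=(242.5,198.5),scene=(287.7,256)).items()}
def res(p,ns,soft=True):
    r=[]
    for n in ns:
        for e in E[n]: r.append((np.hypot(*(ray(d[n],e,z)[:2]-p[:2]))-p[2])*1000)
    return np.array(r)
for ns in(("top","scene"),("top",),("scene",)):
    s=least_squares(res,[.465,.156,.0155],args=(ns,),loss="soft_l1",f_scale=.5,x_scale=[.01,.01,.01]);print(ns,s.x,np.median(abs(s.fun)))
    if len(ns)==1:
        n=ns[0];q={"top":(241.85,192.1),"scene":(282.6,253.6)}[n]
        Q=ray(d[n],q,z);v=Q[:2]-s.x[:2];print(" dot",Q,np.degrees(np.arctan2(v[1],v[0])),np.hypot(*v))
E
```

```text
('top', 'scene') [ 0.47780091 -0.0910851 ] 11.013529540681182 2.426749874699979
('top',) [ 0.45797202 -0.09198022] -35.01997473210463 0.3408372608816191
('scene',) [ 0.50706675 -0.08083861] -69.2870842906925 0.1326031332764735
('top', 'scene') [0.46541452 0.15616694 0.01695771] 1.177641845946129
('top',) [0.46515767 0.1548572  0.01637773] 0.17499475019096788
 dot [0.47902369 0.15713693 0.047     ] 9.33655405167364 0.014052178425634942
('scene',) [0.46536736 0.15821907 0.01761971] 0.3979753682583128
 dot [0.48008724 0.15745389 0.047     ] -2.9757344310737777 0.014739762874879905
```

View pics/fit.png

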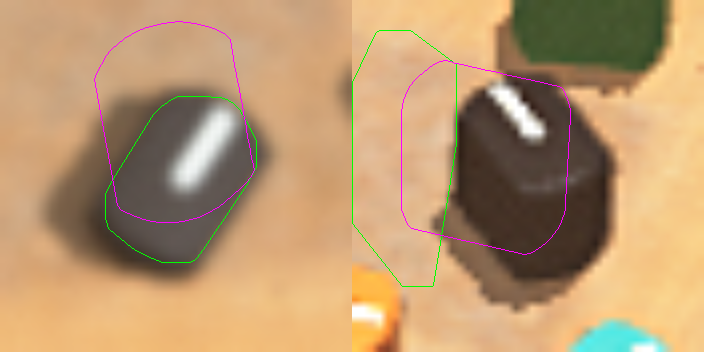

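```bash
cat > f2.py <<'E'
from k import *
d=pickle.load(open("c0.pkl","rb"))
M={}
for n,(x,y) in dict(top=(347,203),scene=(337,194)).items():
    m=cv2.imread(f"pics/m_{n}.png",0)
    if n=="top":
        g=cv2.resize(d[n]["color"][y-22:y+22,x-22:x+22],None,fx=8,fy=8,interpolation=cv2.INTER_LINEAR).astype(float)
        m=((g.max(2)-g.min(2))/(g.max(2)+1)<.33)&((g.max(2)<125)|(g.min(2)>85))
        m=cv2.morphologyEx(m.astype(np.uint8),cv2.MORPH_OPEN,np.ones((25,25)))
    else: m=cv2.morphologyEx(m,cv2.MORPH_OPEN,cv2.getStructuringElement(2,(21,21)))
    k,l,s,_=cv2.connectedComponentsWithStats(m); i=l[230,150]; m=(l==i).astype(np.uint8)
    cs,_=cv2.findContours(m,0,1);M[n]=(cv2.fillPoly(m*0,[cv2.convexHull(max(cs,key=len))],1),x-22,y-22)
def cost(p,ns):
    t=0
    for n in ns:
        m,x0,y0=M[n];h=(hull(d[n],p)-[x0,y0]+.5)*8-.5
        r=cv2.fillPoly(m*0,[np.round(h*16).astype(np.int32)],1,shift=4); t+=(r!=m).sum()/m.sum()
    return t
for n in [("top","scene"),("top",),("scene",)]:
    best=min((minimize(cost,[.458,-.092,0],args=(n,),method="Nelder-Mead",options=dict(initial_simplex=[[.458+i,-.092+j,np.radians(y+k)] for i,j,k in((-.01,-.01,-8),(.01,0,0),(0,.01,0),(0,0,10))])) for y in(-45,-30,-15)),key=lambda r:r.fun)
    print(n,best.x[:2],np.degrees(best.x[2]),best.fun)
    if len(n)==2:B=best.x
o=[]
for n in M:
    m,x0,y0=M[n];im=cv2.resize(d[n]["color"][y0:y0+44,x0:x0+44,::-1],None,fx=8,fy=8)
    cs,_=cv2.findContours(m,0,1);cv2.drawContours(im,cs,-1,(0,255,0),1)
    cv2.polylines(im,[np.round((hull(d[n],B)-[x0,y0]+.5)*8-.5).astype(np.int32)],True,(255,0,255),1);o.append(im)
cv2.imwrite("pics/fit2.png",np.hstack(o))
# pointer line by moments
for n,(x,y) in dict(top=(347,203),scene=(337,194)).items():
    g=d[n]["color"][y-14:y+12,x-10:x+12].min(2).astype(float);w=np.clip(g-120,0,None)
    if n=="scene": w[:, 16:]=0; w[14:]=0
    yy,xx=np.mgrid[0:26,0:22];s=w.sum();c=np.array([(xx*w).sum(),(yy*w).sum()])/s
    C=np.cov(np.c_[xx.ravel(),yy.ravel()].T,aweights=w.ravel());v=np.linalg.eigh(C)[1][:,1];v*=-np.sign(v[1])
    c+=[x-10,y-14];A=ray(d[n],c-2*v,.044);Bq=ray(d[n],c+2*v,.044);print(n,c,(A+Bq)/2,np.degrees(np.arctan2(*(Bq-A)[1::-1])))
E
python3 f2.py
```

```text
('top', 'scene') [ 0.45982833 -0.09162276] -34.46175321418467 0.30946114066722924
('top',) [ 0.46049351 -0.09253144] -33.78125049713639 0.19795847579406373
('scene',) [ 0.45953315 -0.08931979] -38.81196261536423 0.08686131386861314
top [350.15648189 198.42077695] [ 0.46977861 -0.09892446  0.044     ] 4.4476900574662634
scene [334.20545868 184.95413192] [ 0.47223051 -0.09725052  0.044     ] -9.464848007836423
```

```bash
sleep 0
```

```text
(no output)
```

View pics/fit2.png

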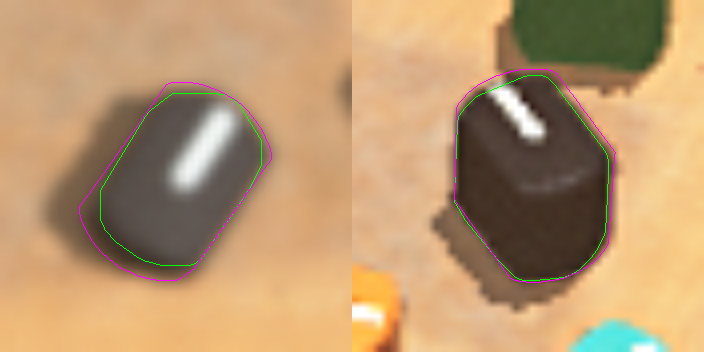

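```bash
python3 - <<'E'
from station import bot
import numpy as np
from scipy.spatial.transform import Rotation as R
o=bot.get_obs();q=o["tool_rot"];r=R.from_quat([q[1],q[2],q[3],q[0]]);m=r.as_matrix();print(m)
for name,yaw in(("knob",-33.5),("spindle",3.5)):
  for s in(1,-1):
    z=s*np.array([-np.sin(np.radians(yaw)),np.cos(np.radians(yaw)),0]);x=np.array([0,0,-1.]);y=np.cross(z,x)
    T=R.from_matrix(np.c_[x,y,z]);print(name,s,(T*r.inv()).as_rotvec())
print(np.array([.4597,-.0913,.12])-o["eef_pos"])
E
```

```text
[[-6.04699958e-04  9.57723413e-01  2.87689935e-01]
 [ 1.58035027e-03  2.87690544e-01 -9.57722117e-01]
 [-9.99998568e-01 -1.24483656e-04 -1.68750492e-03]]
knob 1 [-1.53938216e-04 -2.11077239e-03  2.26509224e+00]
knob -1 [-1.74286556e-03  1.27106843e-04 -8.76499542e-01]
spindle 1 [ 6.13568820e-04 -2.40207849e-03  2.91086375e+00]
spindle -1 [-0.00164309 -0.0004197  -0.23072788]
[ 0.2656808   0.55464571 -0.11042214]
```

drive_tool(slide=[[40, 83, 0], [80, 166, 0], [120, 250, 0], [160, 333, 0], [186, 388, 0], [212, 444, -10], [239, 499, -30], [266, 555, -60], [266, 555, -80], [266, 555, -110]], turn=[[0, 0, -0.09], [0, 0, -0.18], [0, 0, -0.27], [0, 0, -0.36], [0, 0, -0.45], [0, 0, -0.54], [0, 0, -0.63], [0, 0, -0.72], [0, 0, -0.8], [-0.0017, 0, -0.876]], gripper=[0.7, 0.7, 0.7, 0.7, 0.7, 0.7, 0.7, 0.7, 0.7, 0.7])

```text
t: 1.1
eef_pos: [0.4077, -0.2008, 0.1786]
tool_rot: [0.335, 0.624, 0.333, -0.623]
contact_force: [1.5, -0.6, -0.9]
gripper_width: 0.7
```

drive_tool(slide=[[26, 55, -20], [52, 110, -40], [52, 110, -59], [52, 110, -59]], turn=[[0, 0, 0], [0, 0, 0], [0, 0, 0], [0, 0, 0]], gripper=[0.7, 0.7, 0.7, 0.7])

```text
t: 1.5
eef_pos: [0.4592, -0.086, 0.1168]
tool_rot: [-0.335, -0.622, -0.337, 0.622]
contact_force: [-0.7, 0.4, 0.2]
gripper_width: 0.691
```

```bash
cat > st.py <<'E'
from station import bot
import numpy as np,cv2,sys
from scipy.spatial.transform import Rotation as R
o=bot.get_obs();q=o["tool_rot"];r=R.from_quat([q[1],q[2],q[3],q[0]]);m=r.as_matrix()
print(o["t"],o["eef_pos"].round(4),o["contact_force"].round(1),o["gripper_width"],"q",o["q"].round(2))
z=-m[:,2];print("knob-yaw",np.degrees(np.arctan2(-z[0],z[1])),"toolx",m[:,0].round(4))
for yaw in(-33.5,3.5):
    z=np.array([np.sin(np.radians(yaw)),-np.cos(np.radians(yaw)),0]);x=np.array([0,0,-1.])
    print(yaw,"turn",(R.from_matrix(np.c_[x,np.cross(z,x),z])*r.inv()).as_rotvec().round(4))
if len(sys.argv)>1:
    o=[]
    for n,(x,y,k) in dict(top=eval(sys.argv[2]),scene=eval(sys.argv[3])).items():
        c=bot.read_camera(n)["color"];o.append(cv2.resize(c[y-k:y+k,x-k:x+k,::-1],(390,390),interpolation=cv2.INTER_CUBIC))
    cv2.imwrite(f"pics/{sys.argv[1]}.png",np.hstack(o))
E
python3 st.py a1 "(347,203,50)" "(337,194,50)"
```

```text
1.5 [ 0.4592 -0.086   0.1168] [-0.7  0.4  0.2] 0.6912689595970862 q [ 0.22  0.31 -0.2   2.13  0.09  0.71 -2.18]
knob-yaw -33.21073498042464 toolx [-0.0018  0.0017 -1.    ]
-33.5 turn [-0.0017 -0.0018 -0.005 ]
3.5 turn [-0.0011 -0.0023  0.6407]
```

View pics/a1.png

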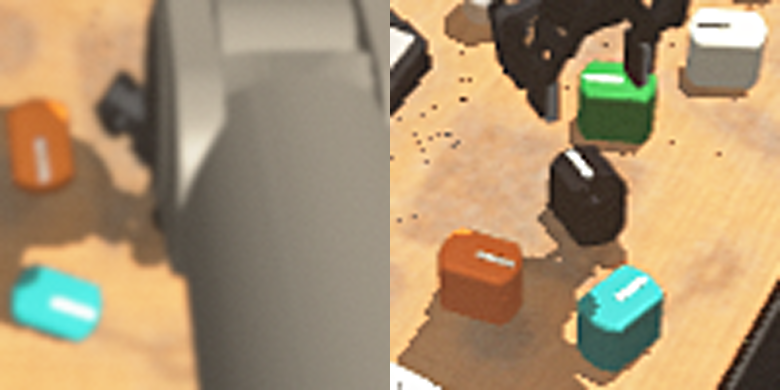

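drive_tool(slide=[[0.5, -5, 0], [0.5, -5, -15], [0.5, -5, -30], [0.5, -5, -45], [0.5, -5, -60], [0.5, -5, -75], [0.5, -5, -88], [0.5, -5, -99], [0.5, -5, -107], [0.5, -5, -107]], turn=[[-0.002, -0.002, -0.005], [-0.002, -0.002, -0.005], [-0.002, -0.002, -0.005], [-0.002, -0.002, -0.005], [-0.002, -0.002, -0.005], [-0.002, -0.002, -0.005], [-0.002, -0.002, -0.005], [-0.002, -0.002, -0.005], [-0.002, -0.002, -0.005], [-0.002, -0.002, -0.005]], gripper=[0.7, 0.7, 0.7, 0.7, 0.7, 0.7, 0.7, 0.7, 0.7, 0.7])

```text
t: 2.6
eef_pos: [0.4589, -0.0957, 0.0112]
tool_rot: [-0.334, -0.624, -0.332, 0.624]
contact_force: [0.2, 1.2, -0.1]
gripper_width: 0.699
```

```bash
python3 st.py a2 "(347,203,50)" "(337,194,40)"
```

```text
2.6 [ 0.4589 -0.0957  0.0112] [ 0.2  1.2 -0.1] 0.6992684030552484 q [ 0.19  0.5  -0.15  2.19  0.16  0.47 -2.25]
knob-yaw -33.86035211152413 toolx [ 8.0e-04 -2.7e-03 -1.0e+00]
-33.5 turn [0.0027 0.0008 0.0063]
3.5 turn [0.0024 0.0016 0.6521]
```

View pics/a2.png

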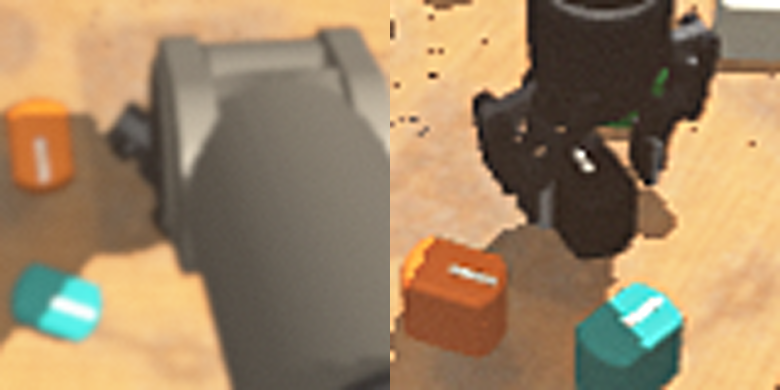

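drive_tool(slide=[[0.5, 2, -2], [0.8, 4.5, -3], [0.8, 4.5, -3]], turn=[[0.003, 0.001, 0.006], [0.003, 0.001, 0.006], [0.003, 0.001, 0.006]], gripper=[0.7, 0.7, 0.7])

```text
t: 3.0
eef_pos: [0.4607, -0.0906, 0.0092]
tool_rot: [0.335, 0.623, 0.335, -0.622]
contact_force: [-0.3, -0.1, 0.3]
gripper_width: 0.704
```

drive_tool(slide=[[0, 0, 0], [0, 0, 0]], turn=[[0, 0, 0], [0, 0, 0]], gripper=[0.7, 0.7])

```text
t: 3.2
eef_pos: [0.4608, -0.0905, 0.0093]
tool_rot: [0.335, 0.623, 0.335, -0.622]
contact_force: [0.1, -0.3, 0.3]
gripper_width: 0.699
```

drive_tool(slide=[[0, 0, 0], [0, 0, 0], [0, 0, 0], [0, 0, 0], [0, 0, 0], [0, 0, 0], [0, 0, 0], [0, 0, 0]], turn=[[0, 0, 0], [0, 0, 0], [0, 0, 0], [0, 0, 0], [0, 0, 0], [0, 0, 0], [0, 0, 0], [0, 0, 0]], gripper=[0.35, 0.35, 0.3, 0.3, 0.3, 0.3, 0.3, 0.3], squeeze=60)

```text
t: 4.0
eef_pos: [0.461, -0.0906, 0.0096]
tool_rot: [0.335, 0.624, 0.335, -0.622]
contact_force: [0.4, 0.4, 6.2]
gripper_width: 0.435
```

```bash
python3 st.py a3 "(347,203,50)" "(337,194,40)"
```

```text
4.0 [ 0.461  -0.0906  0.0096] [0.4 0.4 6.2] 0.43460764201819607 q [ 0.19  0.5  -0.15  2.18  0.16  0.46 -2.25]
knob-yaw -33.452500874287985 toolx [ 2.4e-03  3.0e-04 -1.0e+00]
-33.5 turn [-0.0003  0.0024 -0.0008]
3.5 turn [-0.001   0.0022  0.6449]
```

View pics/a3.png

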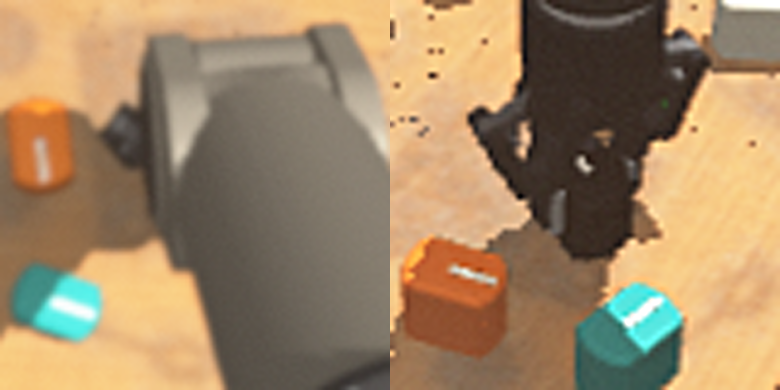

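drive_tool(slide=[[0, 0, 20], [0, 0, 50], [0, 0, 90], [0, 0, 125], [0, 20, 140], [0, 50, 140], [0, 85, 140], [1, 120, 140], [2, 150, 140], [3, 170, 140]], turn=[[0, 0.002, 0], [0, 0.002, 0], [0, 0.002, 0], [0, 0.002, 0], [0, 0.002, 0.07], [0, 0.002, 0.15], [0, 0.002, 0.24], [0, 0.002, 0.33], [0, 0.002, 0.42], [0, 0.002, 0.5]], gripper=[0.3, 0.3, 0.3, 0.3, 0.3, 0.3, 0.3, 0.3, 0.3, 0.3])

```text
t: 5.1
eef_pos: [0.4636, 0.0817, 0.1494]
tool_rot: [0.48, 0.519, 0.481, -0.519]
contact_force: [-0.0, 0.1, -0.7]
gripper_width: 0.435
```

```bash
python3 st.py a4 "(243,198,50)" "(289,236,50)"
```

```text
5.1 [0.4636 0.0817 0.1494] [-0.   0.1 -0.7] 0.43455623512721053 q [ 0.03  0.28 -0.39  2.09  0.14  0.8  -2.09]
knob-yaw -4.447345228646977 toolx [-3.0e-04  1.4e-03 -1.0e+00]
-33.5 turn [-1.500e-03  1.000e-04 -5.071e-01]
3.5 turn [-0.0014 -0.0004  0.1387]
```

View pics/a4.png

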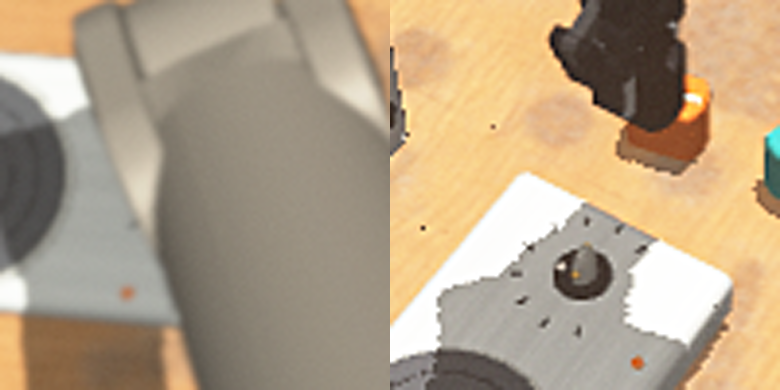

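```bash
python3 - <<'E'
from station import bot
from h import *
c=bot.read_camera("scene");g=c["color"]
cv2.imwrite("pics/sp.png",cv2.resize(g[236:276,268:308,::-1],(600,600),interpolation=cv2.INTER_NEAREST))
print(g[244:270,278:300].mean(2).astype(int))
E
```

```text
[[255 255 255 158 255 170 166 174 169 170 174 174 174 168 167 167 166 167
  152  82 110 166]
 [255 159 157 126 175 167 170 168 168 171 169 171 169 168 169 164 165 167
  146  85 178 173]
 [159 160 167 167 170 174 171 172 169 173 172 169 168 170 168 165 164 165
  169 174 175 170]
 [163 168 172 171 171 170 171 169 169 173 172 169 174 169 163 162 163 167
  170 171 171 169]
 [171 172 171 168 173 171 167 171 170 172 153 146 159 169 165 159 168 165
  172 169 170 174]
 [174 171 171 172 171 174 174 181 179 149 117 121 115 173 171 169 171 171
  170 167 173 171]
 [172 174 174 170 176 180 173  87  52 121 147 128 114 114 147 182 179 169
  174 173 172 171]
 [171 172 171 175 172  90  43  45  82 154 136 117 114  91  47  88 151 179
  173 173 173 168]
 [171 171 176 163  81  38  46  51  97 136 130 124 111 101  50  45  88 187
  177 170 169 165]
 [171 172 164 122 118 156  44  64 115 125 126 118 111 100  53  46  61 123
  182 174 169 167]
 [168 172 161 130 229 215  67  75 130 120 117 114 116 100  59  52  46  90
  184 171 166 168]
 [168 170 162  41  79  98  46  75 125 108 114 115 110 100  70  55  50  74
  1
[... 618 characters left out ...]
4  51 100 114 187 180 174 171
  169 169 158 225]
 [166 165 163 162 165 174 179 181 185 193 186 187 180 175 172 170 170 169
  167 165 158 227]
 [165 165 163 163 163 172 172 173 175 176 171 170 169 169 170 169 168 168
  166 163 165 154]
 [164 164 165 165 168 168 167 171 171 170 165 167 168 166 171 170 166 164
  166 172 166 155]
 [166 164 167 170 168 170 173 168 170 165 167 166 168 170 171 169 165 163
  169 169 166 158]
 [163 131 170 171 170 167 170 170 168 167 167 168 167 170 169 167 166 166
  170 168 166 153]
 [ 80 104 176 167 169 176 169 166 168 167 169 171 169 169 166 166 165 170
  168 163 166 230]
 [ 80 179 172 168 176 170 168 169 163 132 172 171 168 170 166 165 168 169
  166 168 168 161]]
```

View pics/sp.png

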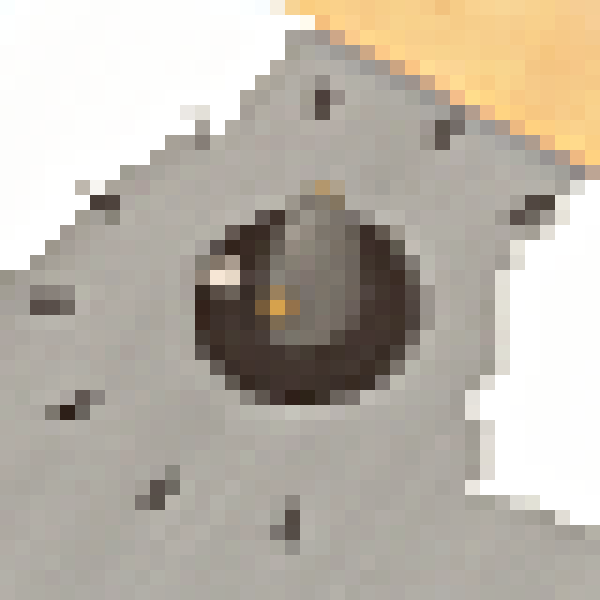

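```bash
python3 - <<'E'
from h import *
d=pickle.load(open("c0.pkl","rb"));c=d["scene"]
for z in(.0455,.047):
  for cen in((288.25,256.4),(288.25,256.0),(288,256.7)):
    w=ray(c,cen,z);q=ray(c,(282.45,253.85),z);v=(q-w)[:2]
    ex=[np.hypot(*(ray(c,p,z)-w)[:2])*1e3 for p in((280.5,256.5),(296,256.5),(288,262.5),(283.2,261),(293,261.2))]
    print(z,cen,w[:2].round(4),np.degrees(np.arctan2(v[1],v[0])).round(1),np.hypot(*v).round(4),np.round(ex,1))
E
```

```text
0.0455 (288.25, 256.4) [0.4649 0.1572] 0.7 0.0158 [18.3 18.3 17.1 17.2 17.8]
0.0455 (288.25, 256.0) [0.4654 0.1562] 4.4 0.0152 [18.3 18.4 18.2 18.  18.7]
0.0455 (288, 256.7) [0.465  0.1582] -3.0 0.0157 [17.7 18.8 16.3 16.2 17.5]
0.047 (288.25, 256.4) [0.4643 0.1581] 0.7 0.0157 [18.2 18.2 17.1 17.2 17.8]
0.047 (288.25, 256.0) [0.4649 0.1571] 4.4 0.0152 [18.2 18.3 18.2 18.  18.7]
0.047 (288, 256.7) [0.4644 0.1591] -3.0 0.0157 [17.7 18.8 16.2 16.2 17.5]
```

drive_tool(slide=[[1, 20, 0], [2, 45, 0], [2.5, 62, -5], [2.5, 72, -15], [2.5, 74.3, -25], [2.5, 74.3, -35], [2.5, 74.3, -40], [2.5, 74.3, -40]], turn=[[0, 0, 0.04], [0, 0, 0.09], [0, 0, 0.14], [0, 0, 0.165], [-0.001, 0, 0.165], [-0.001, 0, 0.165], [-0.001, 0, 0.165], [-0.001, 0, 0.165]], gripper=[0.3, 0.3, 0.3, 0.3, 0.3, 0.3, 0.3, 0.3])

```text
t: 6.05
eef_pos: [0.4656, 0.1532, 0.1081]
tool_rot: [0.52, 0.478, 0.52, -0.48]
contact_force: [-1.0, 0.6, -0.9]
gripper_width: 0.433
```

drive_tool(slide=[[0, 0, 0], [0, 0, 0]], turn=[[0, 0, 0], [0, 0, 0]], gripper=[0.3, 0.3])

```text
t: 6.25
eef_pos: [0.4659, 0.1527, 0.1083]
tool_rot: [0.52, 0.478, 0.52, -0.48]
contact_force: [0.6, -0.2, -0.9]
gripper_width: 0.436
```

```bash
python3 st.py a5 "(243,198,50)" "(289,246,40)"
```

```text
6.25 [0.4659 0.1527 0.1083] [ 0.6 -0.2 -0.9] 0.43588902695342635 q [-0.09  0.38 -0.42  2.07  0.23  0.74 -2.15]
knob-yaw 4.64441433288843 toolx [-0.0025 -0.0016 -1.    ]
-33.5 turn [ 0.0007 -0.003  -0.6657]
3.5 turn [ 0.0015 -0.0025 -0.02  ]
```

View pics/a5.png

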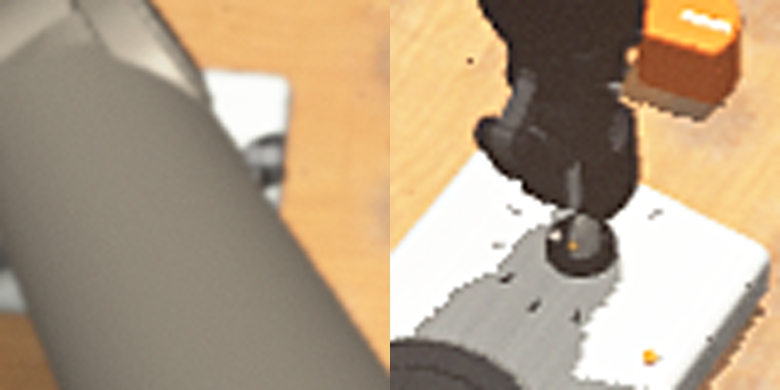

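drive_tool(slide=[[0, 3.3, 0], [0, 3.3, -6], [0, 3.3, -12], [0, 3.3, -18], [0, 3.3, -23], [0, 3.3, -28], [0, 3.3, -32], [0, 3.3, -32]], turn=[[0.001, -0.0025, 0], [0.001, -0.0025, 0], [0.001, -0.0025, 0], [0.001, -0.0025, 0], [0.001, -0.0025, 0], [0.001, -0.0025, 0], [0.001, -0.0025, 0], [0.001, -0.0025, 0]], gripper=[0.3, 0.3, 0.3, 0.3, 0.3, 0.3, 0.3, 0.3])

```text
t: 7.15
eef_pos: [0.4656, 0.1562, 0.0758]
tool_rot: [0.52, 0.479, 0.52, -0.48]
contact_force: [0.6, 0.8, -0.7]
gripper_width: 0.436
```

```bash
python3 st.py a6 "(243,198,50)" "(289,246,40)"
```

```text
7.15 [0.4656 0.1562 0.0758] [ 0.6  0.8 -0.7] 0.43632642316093245 q [-0.12  0.43 -0.4   2.09  0.27  0.67 -2.19]
knob-yaw 4.672424611828196 toolx [-7.e-04 -6.e-04 -1.e+00]
-33.5 turn [ 4.000e-04 -9.000e-04 -6.662e-01]
3.5 turn [ 0.0006 -0.0007 -0.0205]
```

View pics/a6.png

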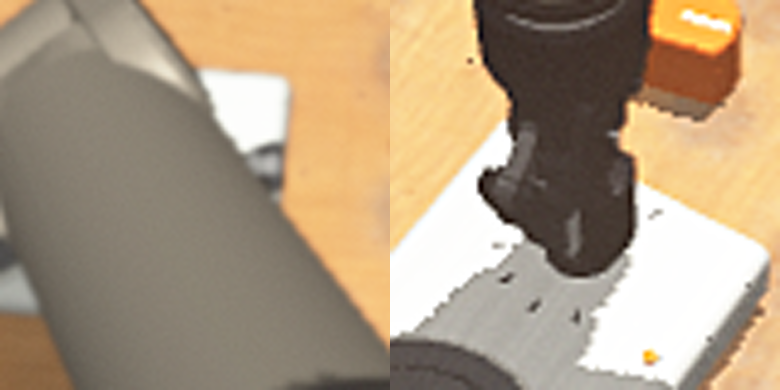

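drive_tool(slide=[[0, 0, -2], [0, 0, -4], [0, 0, -6], [0, 0, -8], [0, 0, -8]], turn=[[0, 0, 0], [0, 0, 0], [0, 0, 0], [0, 0, 0], [0, 0, 0]], gripper=[0.3, 0.3, 0.3, 0.3, 0.3])

```text
t: 7.75
eef_pos: [0.4658, 0.1563, 0.0681]
tool_rot: [0.52, 0.479, 0.52, -0.479]
contact_force: [-0.8, -0.1, -0.5]
gripper_width: 0.436
```

drive_tool(slide=[[0, 0, -1], [0, 0, -3], [0, 0, -4], [0, 0, -5], [0, 0, -5]], turn=[[0, 0, 0], [0, 0, 0], [0, 0, 0], [0, 0, 0], [0, 0, 0]], gripper=[0.3, 0.3, 0.3, 0.3, 0.3])

```text
t: 8.25
eef_pos: [0.4659, 0.1562, 0.063]
tool_rot: [0.52, 0.479, 0.52, -0.479]
contact_force: [0.8, -0.6, 0.4]
gripper_width: 0.436
```

drive_tool(slide=[[0, 0, -1], [0, 0, -2], [0, 0, -3], [0, 0, -3]], turn=[[0, 0, 0], [0, 0, 0], [0, 0, 0], [0, 0, 0]], gripper=[0.3, 0.3, 0.3, 0.3])

```text
t: 8.65
eef_pos: [0.4655, 0.1561, 0.0595]
tool_rot: [0.52, 0.479, 0.52, -0.48]
contact_force: [1.3, 0.2, -4.1]
gripper_width: 0.436
```

```bash
python3 st.py a7 "(243,198,50)" "(289,246,40)"
```

```text
8.65 [0.4655 0.1561 0.0595] [ 1.3  0.2 -4.1] 0.4360661462636061 q [-0.13  0.46 -0.39  2.1   0.29  0.63 -2.21]
knob-yaw 4.6708801338683745 toolx [-8.e-04 -5.e-04 -1.e+00]
-33.5 turn [ 2.000e-04 -9.000e-04 -6.662e-01]
3.5 turn [ 0.0005 -0.0008 -0.0204]
```

View pics/a7.png

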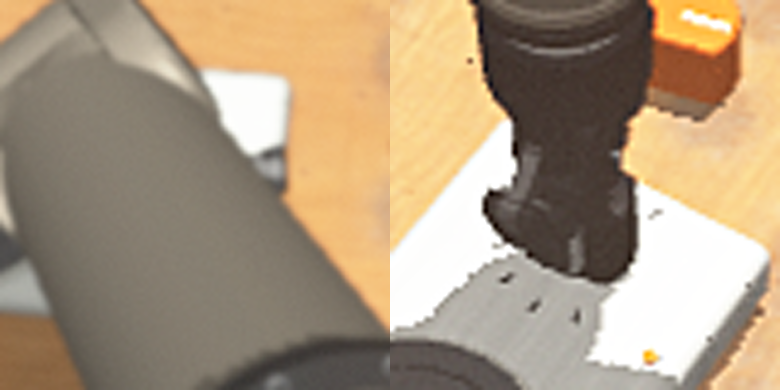

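drive_tool(slide=[[0, 0, -1], [0, 0, -2], [0, 0, -3], [0, 0, -3]], turn=[[0, 0, 0], [0, 0, 0], [0, 0, 0], [0, 0, 0]], gripper=[0.3, 0.3, 0.3, 0.3])

```text
t: 9.15
eef_pos: [0.4654, 0.1562, 0.0567]
tool_rot: [0.52, 0.479, 0.52, -0.48]
contact_force: [-0.2, -0.5, -0.6]
gripper_width: 0.438
```

drive_tool(slide=[[0, 0, -1], [0, 0, -2], [0, 0, -3], [0, 0, -3]], turn=[[0, 0, 0], [0, 0, 0], [0, 0, 0], [0, 0, 0]], gripper=[0.3, 0.3, 0.3, 0.3])

```text
t: 9.55
eef_pos: [0.4655, 0.1563, 0.0563]
tool_rot: [0.52, 0.479, 0.519, -0.48]
contact_force: [-10.3, -4.3, 33.3]
gripper_width: 0.438
```

Hard stop at 0.0563 m, against a predicted 0.0565 for home. Releasing and retreating to check.

drive_tool(slide=[[0, 0, 0], [0, 0, 0], [0, 0, 0], [0, 0, 0], [0, 0, 0], [0, 0, 0]], turn=[[0, 0, 0], [0, 0, 0], [0, 0, 0], [0, 0, 0], [0, 0, 0], [0, 0, 0]], gripper=[0.5, 0.65, 0.75, 0.75, 0.75, 0.75])

```text
t: 10.15
eef_pos: [0.4654, 0.1562, 0.0561]
tool_rot: [0.52, 0.479, 0.52, -0.48]
contact_force: [-0.5, -0.9, 0.7]
gripper_width: 0.75
```

drive_tool(slide=[[0, 0, 5], [0, 0, 15], [0, 0, 30], [0, 0, 55], [0, 0, 80], [0, 0, 105], [-15, -40, 125], [-15, -80, 130], [-15, -120, 130], [-15, -150, 130]], turn=[[0, 0, 0], [0, 0, 0], [0, 0, 0], [0, 0, 0], [0, 0, 0], [0, 0, 0], [0, 0, 0], [0, 0, 0], [0, 0, 0], [0, 0, 0]], gripper=[0.75, 0.75, 0.75, 0.75, 0.75, 0.75, 0.75, 0.75, 0.75, 0.75])

```text
t: 11.15
eef_pos: [0.4503, 0.0038, 0.1873]
tool_rot: [0.521, 0.479, 0.519, -0.48]
contact_force: [0.9, 0.4, 0.4]
gripper_width: 0.749
```

```bash
python3 st.py a8 "(243,198,30)" "(289,246,30)"; python3 - <<'E'
from station import bot
import pickle
pickle.dump({n:bot.read_camera(n) for n in("scene","top")},open("c1.pkl","wb"))
E
```

```text
11.15 [0.4503 0.0038 0.1873] [0.9 0.4 0.4] 0.7485977813871773 q [ 0.2   0.19 -0.38  2.1   0.09  0.87 -1.73]
knob-yaw 4.581790313078142 toolx [ 0.0012 -0.0029 -1.    ]
-33.5 turn [ 3.200e-03  2.000e-04 -6.647e-01]
3.5 turn [ 0.0029  0.0012 -0.0189]
```

View pics/a8.png

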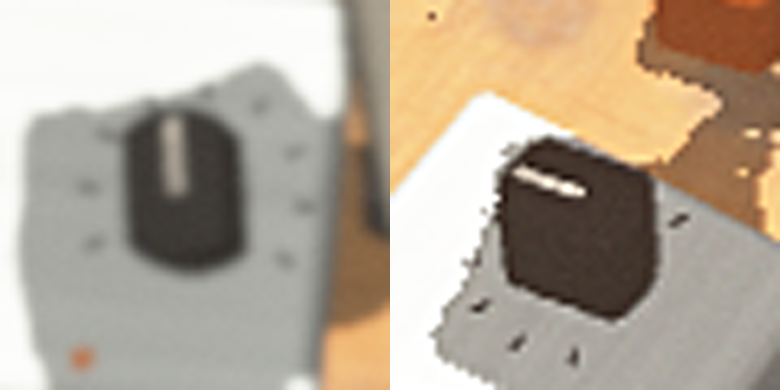

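```bash
python3 - <<'E'
from k import *
d=pickle.load(open("c1.pkl","rb"));o=[]
for n,(x,y) in dict(top=(243,198),scene=(289,246)).items():
    im=cv2.resize(d[n]["color"][y-24:y+24,x-24:x+24,::-1],None,fx=8,fy=8)
    dy=.0013 if n=="scene" else -.001
    for z,col in((.0465,(0,255,0)),(.0525,(0,0,255))):
        cv2.polylines(im,[np.round((hull(d[n],[.465,.156+dy,np.radians(4)],z)-[x-24,y-24]+.5)*8-.5).astype(np.int32)],True,col,1)
    o.append(im)
cv2.imwrite("pics/fit3.png",np.hstack(o))
# pointer yaw top
c=d["top"]; f=60/390
p=lambda a,b:ray(c,(213+a*f-.5,168+b*f-.5),.09)
A=p(177,192);B=p(172,120);print(np.degrees(np.arctan2(*(B-A)[1::-1])))
E
```

```text
6.095587058472576
```

View pics/fit3.png

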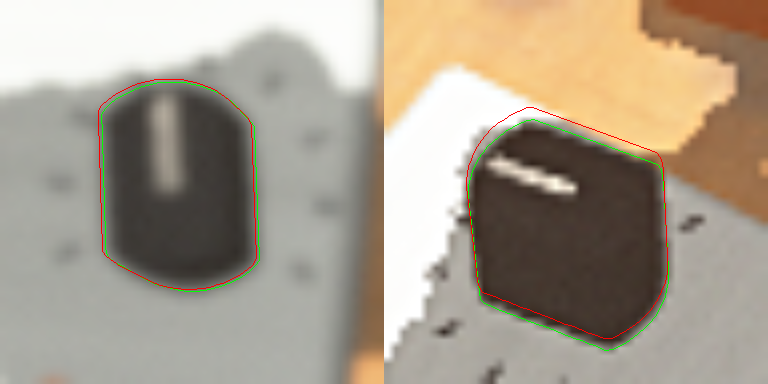

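```bash
python3 -c "
from station import bot
print(bot.hand_in(), bot.get_obs()['t'])"
```

```text
the job is handed in; nothing more can be done
the job is handed in; nothing more can be done
```

I put the black knob back on the hotplate spindle and handed the job in at about 11 s of the 34 s allowed; the hand-in reported no verdict. I gripped the knob by its flats, turned it to about 5° to match the white dot, and pushed it down.

- **Snap and depth:** The force dipped to about -4 N as the catches pulled it in. It then met a hard stop of about 33 N at TCP height 56.3 mm, against 56.5 mm predicted for home.
- **After release:** The outline predicted for the home position fits the knob in both cameras, while one drawn 6 mm higher clearly does not. The pointer reads about 4.5–6°, and the gripper is well clear of the knob.
- **White knob:** I never went near it, though I did not measure its position again at the end.
- **Disagreements:** The two cameras differed by 1.5–3 mm in y. The dot direction read about 9° from the top camera. From the scene camera it first read -3°, then 4.4° after I refitted it with better contrast. I used about 5°; that whole range is within the 17° limit.

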